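# Test the rice warmer's safety switch, then leave the rice under its inner lid

### The arm

A 6-joint arm with a two-finger parallel gripper is mounted at the origin on the work surface. World frame = base frame: x ahead of the robot, y to its left, z up, the work surface at z = 0. Lengths are in m, angles in rad, forces in N, time in s.
With the tool pointing down it reaches from about 0.35 to 0.85 m from the base axis. Payload 8.1 kg.
Tool frame: the origin (TCP) lies at the centre of the arm's flange, where the gripper is bolted on; the fingertips stand 186 mm ahead of it and the grasp point (between the pads) lies 167 mm ahead of it; z points along the fingers, y is the direction in which the jaws open and shut (so a half turn about z gives the same grasp; the last joint's range is limited). The gripper opens to 93 mm and grips with 3 to 60 N. Pads are 15 mm wide; open, the fingers measure 128 mm over their backs; the gripper's body (75 mm by 188 mm) begins 65 mm behind the grasp point.
Start: joints at [1.165, 0.13, 1.488, -0, 1.523, -0.085], TCP at [0.189, 0.569, 0.405] pointing down, gripper open.
Joint ranges: [-2.96, 2.96], [-0.89, 2.26], [0.02, 2.5], [-1.34, 4.48], [0, 2.73], [-2.66, 2.66]. Speed limits (rad/s): [2.39, 2.39, 2.79, 3.14, 3.14, 3.14].

### API

Orientations are given as a rotation vector (axis times angle).
In Python, from plant import robot, viewer, order gives the robot as it stands.
- The arm moves only by the tool apply_moves, never from a script. Its argument "deltas" is a list of rows, each a list of 3 entries, a list of its own where there are three numbers: the finger opening in mm, from 0 to 93, then the shift along the tool's x, y, z in mm, then the turn about the tool's z in rad. In form: [[grip, [dx, dy, dz], yaw], ...]. A call has 1 to 5 rows; each row shifts and turns the commanded pose from where the row before left it, along the tool's axes as they then stand; what a row does not reach is not made up. A row lasts 1/8 s, in which the tool goes at most 62.5 mm and 10.7 degrees, less where a joint would pass 70% of its speed; a pose out of reach is approached as far as the arm can. A call is refused whole if a number of a shift passes 62.5 or a number of a turn 0.188, either way. A call with a gripper value outside its range is refused whole. The fingers move at their own pace and stop on an object; "grip_force" is the grip in N (left out, the last holds). Time passes only in rows, so rows that do not move let the fingers close. It gives the time, the measured TCP pose, the force and the opening at its end, in the units of the state.
- robot.read_state(): the state, without advancing time (a new reading comes with each control period).
- viewer.read_camera(name): name is "side" or "top"; returns the picture (420x560x3 uint8, blue, green, red); there is no depth.
- viewer.get_calibration(name): a dict with "fx", "fy", "cx", "cy" (pixels), "R" (3x3) and "t" (3): a world point X has camera coordinates R X + t. Camera axes: x right, y down, z forward; pixel columns grow to the right and rows downward; lengths in m; the calibration is good to about 2 mm. A picture is of the moment at which its call begins. get_calibration takes no time and is no camera call.
- order.close_job(): hands the job in, once; it reports no verdict.
The state is a dict: "t": time; "q": joint angles; "dq": joint speeds; "joint_torque": joint torques, N m; "tool_pos": TCP position; "orientation": TCP orientation; "force": force on the tool from outside, world axes, zero at the start; "wrist_torque": the same for the moment, N m; "opening": finger opening in m.
Only numpy, scipy, OpenCV 4.12 (cv2) and the standard library are available. Lean on these libraries where they do the work, as an engineer would, in place of code of your own. Each camera call takes 0.05 s, during which the arm holds its last target. There are 200 camera calls.

### The job

Get the rice warmer ready for resting rice: press the test button of its safety switch so that the lever drops, then lift the lever back up to on. Then carry the nested pair of lids from the cork trivet by the inner lid's knob, lower both together onto the pot without dropping them and let go of the knob; after that take the outer lid by its collar and lift it alone, level, well clear above the inner lid's knob, leaving the inner lid fully seated on the pot. Finish while still holding the outer lid still in the air, and leave the other kitchen things where they are.

Things in the scene. Friction and masses are not known exactly. Their poses are not given: they have to be found in the camera images.
- pot_mouth (a point): Centre of the mouth of the white enamelled rice pot, at rim level, 100 mm above the shelf; z up. The pot (138 mm across outside, 132 inside, 66 deep) is fixed in a round dark warmer base (208 mm across, 30 high) fixed to the shelf. Two loop handles reach 94 mm from the axis, 22 mm below the rim.
- inner_lid: Inner lid, steel, 0.3 kg, loose. Origin: centre of underside, z up. From there up: chamfered plug 120 mm across to 12 mm, which enters the pot; flange 148 across, 12 to 16 mm, which rests on the rim (origin then 12 mm below pot_mouth); stem 18 across to 52 mm; wooden knob 26 across, 52 to 78 mm. Starts level under the outer lid on a round cork trivet (176 mm across, 8 thick).
- inner_knob (a point): Middle of the inner lid's upright cylindrical wooden knob, 65 mm above the inner lid's underside. Lifting by this knob brings both lids, as the outer lid lies loose on the inner lid's flange.
- outer_lid: Outer lid, steel, 0.22 kg, loose over the inner lid. Origin: centre of its lower edge, z up. Skirt 164 mm across (158 inside) from 0 to 14 mm, flat plate 14 to 18 mm, then a tube collar 52 across (38 inside) 18 to 46 mm. The inner stem and knob pass through the collar; knob top 30 mm above collar top. Nested: origin 2 mm above the inner lid's, about 5 mm side play.
- outer_collar (a point): Centre of the outer lid's upright collar (52 mm across), 36 mm above the outer lid's lower edge and 10 mm below the collar's top. Lifting by the collar brings the outer lid alone.
- test_button (a joint): Travel of the safety switch's round test button, m: 0 out, 0.010 fully down. Moves straight down against a spring (1 N at first, 4 N fully down), comes back when let go. Beyond about 6 mm it tips the lever over.
- button_top (a point): Centre of the test button's flat top (26 mm across), 70 mm above the shelf when out. The switch is a white box 120 x 150 x 56 mm (its x, y, z) fixed to the shelf, within 0.35 rad of facing the robot's -x. In the box's own axes the button is 20 mm to -x (front) and 75 mm to +y of the lever's axle point.
- lever (a joint): Angle of the safety switch's grey lever, rad: 0 = on, standing, leaning 0.25 beyond upright to the box's +x (back). Grows as it drops to the box's front (-x); 1.3 = fully dropped, leaning 1.05 from upright. Stays on by its weight; once past upright (0.25) it falls to 1.3. Swings freely at a light touch.
- lever_axle (a point): Middle of the lever on its axle, 45 mm above the shelf, 11 mm below the box's top. The frame turns with the lever; its y axis is the axle line, the box's +y, and its z axis is the box's z when the lever is on.
- lever_grip (a point): Middle of the lever bar 62 mm from the axle, 13 mm short of its end. The bar is 16 mm wide along the axle, 10 mm thick. Fully dropped it points to the box's front (-x), 30 degrees above level: this point is then 54 mm in front of and 31 mm above the axle, past the box's front edge (40 mm in front of the axle), and the bar's sides can be pinched from above.
- paella_pan: Bystander, loose: small dark steel paella pan, 200 mm across, 35 mm high, two loop handles. Origin: centre of its underside.
- rice_paddle: Bystander, loose: wooden rice paddle lying flat, 220 mm long, 10 mm thick. Origin: centre of its underside.
- ramekin: Bystander, loose: white ceramic ramekin, 76 mm across, 45 mm high. Origin: centre of its underside.
- spice_jar: Bystander, loose: closed amber glass spice jar with a steel twist cap, 48 mm across, 85 mm high. Origin: centre of its underside.
- pepper_mill: Bystander, loose: dark wooden pepper mill, 52 mm across, 140 mm high. Origin: centre of its underside.
- olive_bowl: Bystander, loose: empty terracotta bowl, 100 mm across, 40 mm high. Origin: centre of its underside.

How it is judged:
By the outcome, as a careful person would: the job done as asked, in the order asked, and still so for the second after the job is handed in, while the arm keeps its last pose, push and grip.
It also fails if it takes over 64 s, if anything falls off the work surface, if the arm or the gripper's body presses on something with over 40 N, if the wrist force passes 120 N, or if a joint passes its speed limit or range.

## Working session

There is one attempt and no reset: what is moved stays moved. The work goes in short steps, Python scripts to look and compute and a tool call to move; the robot and the scene stay as the last step left them, time stands still between calls to the robot, and variables do not carry over. Pictures are saved under pics/ and viewed, about 8 in all and at most 12, crops included, and the job is handed in when it is done.

Besides the shell and the picture viewer there is one more tool, called as a command line: name --argument value ..., lists and objects as JSON in quotes. apply_moves: Moves the arm, as the interface text tells. Its arguments: {"type":"object","properties":{"deltas":{"type":"array"},"grip_force":{"type":"number"}},"required":["deltas"]}

```bash
ls; mkdir -p pics; python3 - <<'E'
from plant import robot, viewer, order
import cv2
for n in("top","side"):
    cv2.imwrite(f"pics/{n}0.png",viewer.read_camera(n)); print(n,viewer.get_calibration(n))
s=robot.read_state();print(s)
E
```

```text
pics
top {'fx': 396.7961014396607, 'fy': 396.7961014396607, 'cx': 276.2055143226932, 'cy': 207.9963447126917, 'R': array([[ 0.0294386 , -0.9993682 , -0.01991417],
       [-0.99789388, -0.0282314 , -0.05840207],
       [ 0.05780296,  0.02159151, -0.9980945 ]]), 't': array([0.01281818, 0.57064611, 0.90752988])}
side {'fx': 408.669882945611, 'fy': 408.669882945611, 'cx': 277.2291308972477, 'cy': 213.54408077896784, 'R': array([[-0.99954095, -0.02183254,  0.02100535],
       [-0.02998189,  0.61313873, -0.78940609],
       [ 0.00435554, -0.7896735 , -0.61351185]]), 't': array([0.56672948, 0.07004318, 1.26048366])}
{'t': 0.1, 'q': array([ 1.16458459e+00,  1.31054810e-01,  1.48912114e+00, -2.00668981e-06,
        1.52302257e+00, -8.54169231e-02]), 'dq': array([ 0.00034386, -0.00086117, -0.00368295, -0.00149371,  0.00086484,
        0.0006329 ]), 'joint_torque': array([ 1.39956959e-03, -5.61339927e+01, -4.93099809e+01,  7.70301372e-02,
        2.89833045e-02, -4.02786941e-05]), 'tool_pos': array([0.18910236, 0.56921112, 0.40383758]), 'orientation': array([-5.01683009e-01, -3.10088207e+00,  2.44712533e-03]), 'force': array([ 0.62442183, -1.06196064, -0.32957972]), 'wrist_torque': array([-0.08312473, -0.02403343, -0.00527606]), 'opening': 0.09270076918981543}
```

View pics/top0.png

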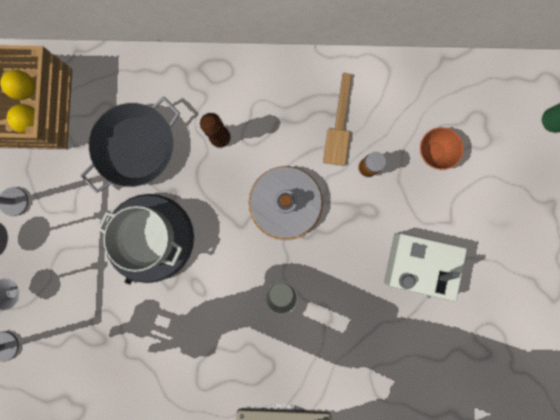

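View pics/side0.png

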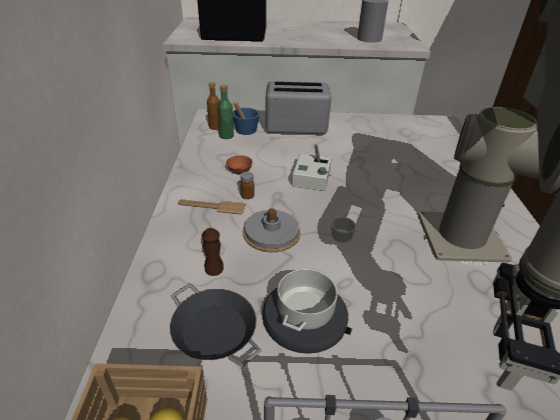

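```bash
python3 - <<'E'
import cv2,numpy as np
t=cv2.imread("pics/top0.png");s=cv2.imread("pics/side0.png")
r=lambda im,x,y,w,h,W,H:cv2.resize(im[y:y+h,x:x+w],(W,H),interpolation=cv2.INTER_CUBIC)
a=np.hstack([r(t,380,225,100,75,400,300),r(s,280,135,70,60,350,300)])
b=np.hstack([r(t,90,150,250,150,500,300),r(s,235,195,84,100,250,300)])
cv2.imwrite("pics/c1.png",np.vstack([a,b]))if a.shape==b.shape else cv2.imwrite("pics/c1.png",np.vstack([a,b[:,:750]]))
E
```

```text
(no output)
```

View pics/c1.png

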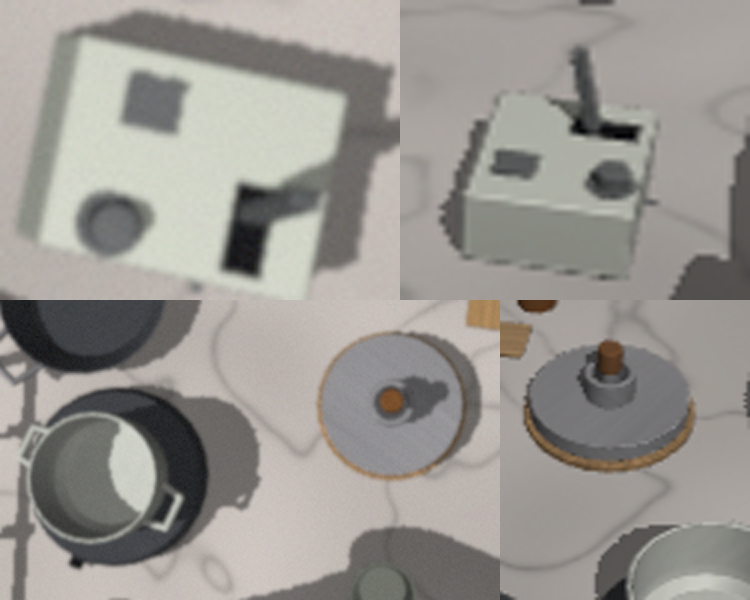

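```bash
cat >h.py <<'E'
import cv2,numpy as np
from scipy.spatial.transform import Rotation as Ro
from plant import robot, viewer, order
C={n:viewer.get_calibration(n) for n in("top","side")}
def ray(n,p,z):
    c=C[n];d=c["R"].T@np.array([(p[0]-c["cx"])/c["fx"],(p[1]-c["cy"])/c["fy"],1.]);o=-c["R"].T@c["t"]
    return o+d*(z-o[2])/d[2]
def proj(n,X):
    c=C[n];p=c["R"]@np.array(X)+c["t"];return np.array([c["fx"]*p[0]/p[2]+c["cx"],c["fy"]*p[1]/p[2]+c["cy"]])
def blob(im,lo,hi,box):
    x,y,w,h=box;m=cv2.inRange(cv2.cvtColor(im[y:y+h,x:x+w],cv2.COLOR_BGR2HSV),lo,hi)
    cs=cv2.findContours(m,cv2.RETR_EXTERNAL,cv2.CHAIN_APPROX_NONE)[0];c=max(cs,key=cv2.contourArea)
    return c[:,0,:]+np.array([x,y])
def st():
    s=robot.read_state();R=Ro.from_rotvec(s["orientation"]).as_matrix()
    print("t",round(s["t"],2),"tcp",s["tool_pos"].round(4),"grasp",(s["tool_pos"]+R[:,2]*.167).round(4),"x",R[:,0].round(3),"y",R[:,1].round(3),"F",s["force"].round(1),"op",round(s["opening"]*1e3,1),"q",s["q"].round(2));return s,R
def togo(X,yaw_y=None):
    """mm in tool axes from grasp point to X; yaw to turn jaws axis to world angle yaw_y"""
    s,R=st();d=R.T@(np.array(X)-s["tool_pos"]-R[:,2]*.167)*1e3
    print("togo",d.round(1))
    if yaw_y is not None:
        a=np.arctan2(R[1,1],R[0,1]);e=-(yaw_y-a);e=(e+np.pi/2)%np.pi-np.pi/2;print("turn",round(e,3))
E
python3 - <<'E'
from h import *
t=cv2.imread("pics/top0.png");s=cv2.imread("pics/side0.png")
fc=lambda P:np.array(cv2.minEnclosingCircle(P.astype(np.float32))[0]),
def circ(n,P,z):
    W=np.array([ray(n,p,z)[:2] for p in P]);A=np.c_[2*W,np.ones(len(W))];b=(W**2).sum(1);x=np.linalg.lstsq(A,b,rcond=None)[0]
    r=np.hypot(*(W-x[:2]).T); return x[:2].round(4),r.mean().round(4),r.std().round(4)
k=blob(t,(3,110,50),(18,255,255),(265,185,40,40));print("knob top",ray("top",k.mean(0),.086),len(k), np.ptp(k,axis=0))
k=blob(s,(3,100,30),(18,255,255),(260,200,25,25));print("knob side",k.min(0),k.max(0)); u=(k[:,0].min()+k[:,0].max())/2
print("side top mid",ray("side",(u,k[:,1].min()+3),.086))
# pot inner rim: points from crop
box=blob(t,(30,5,170),(60,60,255),(380,225,100,78));q=cv2.boxPoints(cv2.minAreaRect(box.astype(np.float32)));
print("box",[ray("top",p,.056).round(3).tolist() for p in q])
btn=(380+110/4,225+222/4);print("button",ray("top",btn,.07))
btn2=(280+612/5-80,135+172/5);print("button side",ray("side",(280+(612-400)/5,135+172/5),.07))
for nm,p in(("c1",(80,35)),("c2",(347,95)),("c4",(38,240))):print(nm,ray("top",(380+p[0]/4,225+p[1]/4),.056))
# lids: plate
P=[(90+x/2,150+(y-300)/2) for x,y in((30,480),(158,480),(95,410),(95,543),(47,432),(140,430),(47,525))]
print("pot",circ("top",P,.1))
P=[(318,405),(466,405),(390,332),(390,479)];P=[(90+x/2,150+(y-300)/2) for x,y in P];print("trivet/lid",circ("top",P,.02))
cv2.imwrite("pics/pot.png",np.hstack([cv2.resize(t[195:285,95:195],(400,360),interpolation=cv2.INTER_CUBIC),cv2.resize(s[260:350,257:357],(400,360),interpolation=cv2.INTER_CUBIC)]))
st()
for z in (.3,.4,.5):print(proj("top",(.4,-.3,z)))
E
```

```text
knob top [0.58392286 0.00868997 0.086     ] 30 [10 10]
knob side [268 209] [275 219]
side top mid [0.58518795 0.01772994 0.086     ]
box [[0.404, -0.222, 0.056], [0.519, -0.246, 0.056], [0.49, -0.394, 0.056], [0.376, -0.369, 0.056]]
button [ 0.41831828 -0.25974187  0.07      ]
button side [ 0.41699907 -0.25385701  0.07      ]
c1 [ 0.5185544  -0.24657569  0.056     ]
c2 [ 0.48998444 -0.39261287  0.056     ]
c4 [ 0.40570127 -0.2249667   0.056     ]
pot (array([0.4924, 0.3218]), np.float64(0.0697), np.float64(0.0009))
trivet/lid (array([0.5832, 0.007 ]), np.float64(0.0857), np.float64(0.0002))
t 0.1 tcp [0.1891 0.5692 0.4038] grasp [0.189  0.569  0.2368] x [-0.949  0.315  0.   ] y [ 0.315  0.949 -0.002] F [ 0.6 -1.1 -0.3] op 92.7 q [ 1.16  0.13  1.49 -0.    1.52 -0.09]
[478.45068746 311.16561011]
[515.39957197 326.36727131]
[569.69787603 348.70690166]
```

View pics/pot.png

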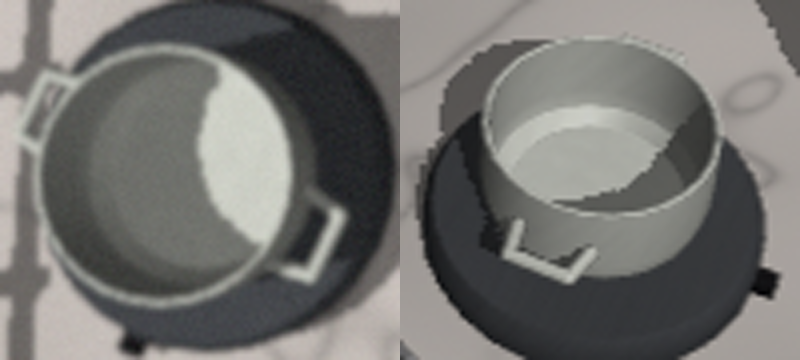

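apply_moves --deltas '[[0, [-40, -35, -5], 0], [0, [-40, -35, -5], 0], [0, [-40, -35, -5], 0], [0, [-40, -35, -5], 0], [0, [-40, -35, -5], 0]]' --grip_force 10

```text
t: 0.72
tool_pos: [0.3242, 0.3387, 0.4295]
orientation: [-0.501, -3.101, 0.001]
force: [0.2, -0.6, -0.0]
opening: 0.0476
```

apply_moves --deltas '[[0, [-40, -35, -5], 0], [0, [-40, -35, -5], 0], [0, [-40, -35, -5], 0], [0, [-18, -48, 6], 0], [0, [-18, -48, 6], 0]]'

```text
t: 1.35
tool_pos: [0.4084, 0.0987, 0.4323]
orientation: [-0.502, -3.101, 0.0]
force: [0.8, 0.8, 0.2]
opening: 0.0011
```

apply_moves --deltas '[[0, [-18, -48, 6], 0], [0, [-18, -48, 6], 0], [0, [-18, -48, 6], 0], [0, [-18, -48, 6], 0], [0, [-18, -48, 6], 0]]'

```text
t: 1.98
tool_pos: [0.4178, -0.1575, 0.4023]
orientation: [-0.502, -3.101, -0.0]
force: [1.1, 0.9, 0.2]
opening: 0.0003
```

apply_moves --deltas '[[0, [-18, -48, 6], 0], [0, [-18, -48, 6], 0], [0, [0, 0, 0], -0.12], [0, [0, 0, 0], 0]]'

```text
t: 2.48
tool_pos: [0.4218, -0.2587, 0.3901]
orientation: [-0.318, -3.124, -0.001]
force: [-0.9, -0.9, -1.1]
opening: 0.0003
```

```bash
python3 - <<'E'
from h import *
togo((.418,-.258,.100),1.371)
def circ(n,P,z):
    W=np.array([ray(n,p,z)[:2] for p in P]);A=np.c_[2*W,np.ones(len(W))];b=(W**2).sum(1);x=np.linalg.lstsq(A,b,rcond=None)[0]
    r=np.hypot(*(W-x[:2]).T); return x[:2].round(4),r.mean().round(4),r.std().round(4)
print(circ("top",[(95+x/4,195+y/4) for x,y in((38,180),(160,308),(165,45),(302,180))],.1))
print(circ("side",[(257+x/4,260+y/4) for x,y in((80,120),(321,135),(192,37),(212,216))],.1))
E
```

```text
t 2.48 tcp [ 0.4218 -0.2587  0.3901] grasp [ 0.4216 -0.2585  0.2231] x [-0.98   0.201  0.001] y [0.201 0.98  0.001] F [-0.9 -0.9 -1.1] op 0.3 q [-0.65 -0.15  1.79  0.    1.5  -2.02]
togo [  3.5  -0.3 123.1]
turn -0.003
(array([0.491 , 0.3202]), np.float64(0.0702), np.float64(0.0004))
(array([0.4931, 0.3277]), np.float64(0.0684), np.float64(0.0009))
```

apply_moves --deltas '[[0, [3.5, 0, 50], 0], [0, [0, 0, 50], 0], [0, [0, 0, 15], 0], [0, [0, 0, 0], 0]]'

```text
t: 2.98
tool_pos: [0.4186, -0.257, 0.2756]
orientation: [-0.315, -3.124, -0.001]
force: [0.3, -0.7, 0.4]
opening: 0.0007
```

```bash
python3 - <<'E'
from h import *
togo((.418,-.258,.089))
t=viewer.read_camera("top");s=viewer.read_camera("side")
cv2.imwrite("pics/p1.png",np.hstack([cv2.resize(t[215:315,375:495],(420,350),interpolation=2),cv2.resize(s[125:210,265:365],(380,350),interpolation=2)]))
print(proj("side",(.418,-.258,.089)))
E
```

```text
t 2.98 tcp [ 0.4186 -0.257   0.2756] grasp [ 0.4184 -0.2569  0.1086] x [-0.98   0.2    0.001] y [0.2   0.98  0.001] F [ 0.3 -0.7  0.4] op 0.7 q [-0.66 -0.06  1.93  0.    1.28 -2.02]
togo [ 0.2 -1.2 19.6]
[322.52028274 164.05094085]
```

View pics/p1.png

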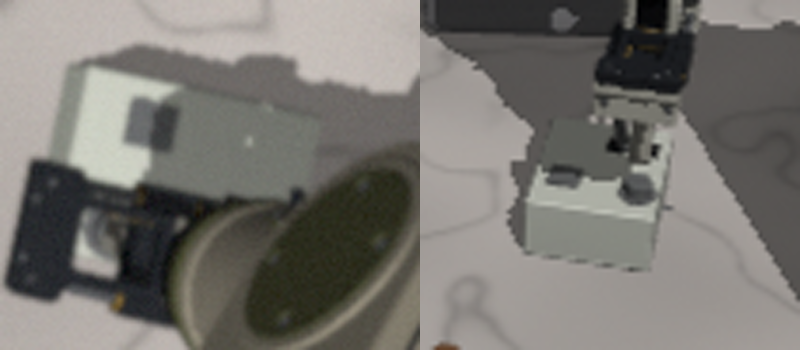

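apply_moves --deltas '[[0, [0, 0, 18], 0], [0, [0, 0, 5], 0], [0, [0, 0, 5], 0], [0, [0, 0, 0], 0], [0, [0, 0, 0], 0]]'

```text
t: 3.7
tool_pos: [0.4188, -0.2577, 0.2481]
orientation: [0.315, 3.125, -0.0]
force: [0.6, -0.0, 2.4]
opening: 0.0007
```

```bash
python3 - <<'E'
from h import *
st()
t=viewer.read_camera("top");s=viewer.read_camera("side")
cv2.imwrite("pics/p2.png",np.hstack([cv2.resize(t[215:315,375:495],(420,350),interpolation=2),cv2.resize(s[125:210,265:365],(380,350),interpolation=2)]))
E
```

```text
t 3.7 tcp [ 0.4188 -0.2577  0.2481] grasp [ 0.4188 -0.2577  0.0811] x [-0.98  0.2  -0.  ] y [ 0.2   0.98 -0.  ] F [ 0.6 -0.   2.4] op 0.7 q [-0.66 -0.03  1.95  0.    1.22 -2.03]
```

View pics/p2.png

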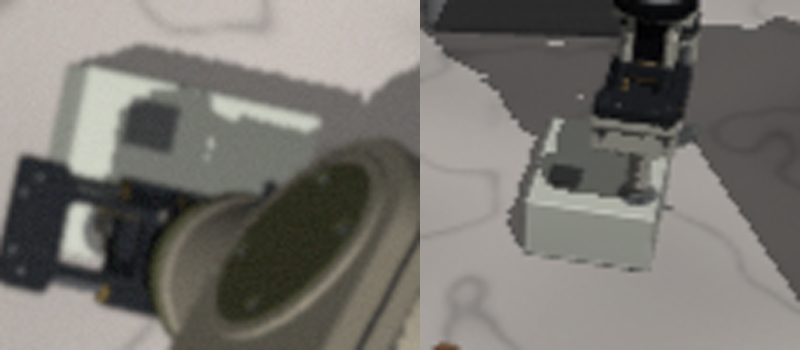

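apply_moves --deltas '[[0, [0, 0, 1.5], 0], [0, [0, 0, 0], 0], [0, [0, 0, -35], 0], [0, [0, 0, -40], 0], [40, [17, -37.5, 0], 0]]'

```text
t: 4.42
tool_pos: [0.396, -0.2907, 0.3246]
orientation: [0.309, 3.122, -0.004]
force: [-0.8, -0.6, -0.1]
opening: 0.0062
```

apply_moves --deltas '[[40, [17, -37.5, 0], 0], [40, [0, 0, 0], 0], [40, [0, 0, 0], 0]]'

```text
t: 4.8
tool_pos: [0.3702, -0.3239, 0.3206]
orientation: [-0.316, -3.125, -0.002]
force: [-0.1, 0.5, -0.1]
opening: 0.0357
```

```bash
python3 - <<'E'
from h import *
togo((.370,-.325,.076),1.371)
t=viewer.read_camera("top");s=viewer.read_camera("side")
cv2.imwrite("pics/p3.png",np.hstack([cv2.resize(t[215:315,375:495],(420,350),interpolation=2),cv2.resize(s[125:210,265:365],(380,350),interpolation=2)]))
print(proj("side",(.370,-.325,.076)),proj("top",(.370,-.325,.076)))
E
```

```text
t 4.8 tcp [ 0.3702 -0.3239  0.3206] grasp [ 0.3701 -0.3237  0.1536] x [-0.98   0.2    0.001] y [0.2   0.98  0.001] F [-0.1  0.5 -0.1] op 35.7 q [-0.82 -0.11  1.88  0.    1.37 -2.19]
togo [-0.2 -1.4 77.6]
turn -0.002
[334.3028907  157.93504596] [438.9450922  304.68662624]
```

View pics/p3.png

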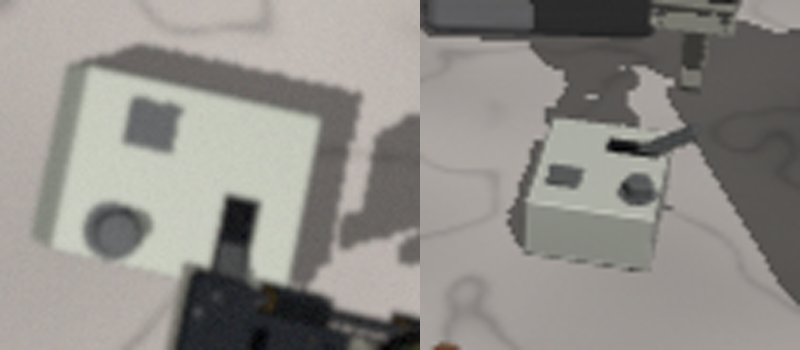

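```bash
python3 - <<'E'
from h import *
ax=np.array([.4227,-.3355]);yw=-.2;c,s=np.cos(yw),np.sin(yw);R=np.array([[c,-s],[s,c]])
for n,p,z in(("top",(375+235/3.5,215+260/3.5),.062),("top",(375+237/3.5,215+265/3.5),.063),("side",(265+272/3.8,125+133/4.118),.0825)):
    X=ray(n,p,z);print(X,"box rel axle",R.T@(X[:2]-ax))
img=cv2.imread("pics/p3.png")
for X in ((-.065,0,.0375),(-.054,0,.031),(-.03,0,.017)):
    w=np.r_[ax+R@X[:2],.045+X[2]];p=proj("side",w);print(p,(p[0]-265)*3.8+420,(p[1]-125)*4.118)
E
```

```text
[ 0.40088768 -0.33711857  0.062     ] box rel axle [-0.02105597 -0.00591975]
[ 0.39799217 -0.33796821  0.063     ] box rel axle [-0.02372496 -0.0073277 ]
[ 0.36310333 -0.31869649  0.0825    ] box rel axle [-0.06174705  0.00462852]
[337.62341036 156.78390921] 695.9689593510029 130.88613813375443
[334.37058208 157.96890171] 683.6082119182043 135.7659372344855
[327.36594749 160.47891836] 656.990600474408 146.10218579673625
```

apply_moves --deltas '[[45, [0, -3.4, 0], 0], [45, [0, 0, 40], 0], [45, [0, 0, 35], 0], [45, [0, 0, 0], 0]]' --grip_force 5

```text
t: 5.4
tool_pos: [0.3689, -0.3261, 0.2434]
orientation: [-0.313, -3.121, -0.007]
force: [-0.1, -0.5, -0.3]
opening: 0.0451
```

apply_moves --deltas '[[8, [0, 0, 0], 0], [8, [0, 0, 0], 0], [8, [0, 0, 0], 0], [8, [0, 0, 0], 0]]'

```text
t: 5.9
tool_pos: [0.3701, -0.3277, 0.2473]
orientation: [0.315, 3.124, -0.0]
force: [-0.5, 2.4, 4.7]
opening: 0.016
```

```bash
python3 - <<'E'
from h import *
togo((.370,-.327,.076),1.371); print(robot.read_state()["wrist_torque"])
s=viewer.read_camera("side")
st()
E
```

```text
t 5.9 tcp [ 0.3701 -0.3277  0.2473] grasp [ 0.3703 -0.3277  0.0803] x [-0.98   0.199 -0.001] y [ 0.199  0.98  -0.   ] F [-0.5  2.4  4.7] op 16.0 q [-0.83 -0.02  1.94  0.    1.22 -2.2 ]
togo [0.5 0.7 4.3]
turn -0.001
[0.55809599 0.00604087 0.04065779]
t 5.95 tcp [ 0.3701 -0.3277  0.2473] grasp [ 0.3703 -0.3277  0.0803] x [-0.98   0.199 -0.001] y [ 0.199  0.98  -0.   ] F [0.1 3.3 5.8] op 15.9 q [-0.83 -0.02  1.94  0.    1.22 -2.2 ]
```

apply_moves --deltas '[[8, [0, 1, 0], 0], [8, [-7.2, 0, -10], 0], [8, [-9.1, 0, -8.5], 0], [8, [-10.5, 0, -6.4], 0], [8, [0, 0, 0], 0]]' --grip_force 7

```text
t: 6.58
tool_pos: [0.3972, -0.3325, 0.2723]
orientation: [0.314, 3.124, -0.002]
force: [-1.9, -3.4, 4.1]
opening: 0.0161
```

```bash
python3 - <<'E'
from h import *
st()
E
```

```text
t 6.58 tcp [ 0.3972 -0.3325  0.2723] grasp [ 0.3974 -0.3328  0.1053] x [-0.98   0.199 -0.002] y [ 0.199  0.98  -0.001] F [-1.9 -3.4  4.1] op 16.1 q [-0.8   0.01  1.86 -0.    1.27 -2.17]
```

Still gripping at 16 mm; forces small. Continue the arc.

apply_moves --deltas '[[8, [-11.7, 0, -4.3], 0], [8, [-12.2, 0, -1.8], 0], [8, [-12.4, 0, 0.6], 0], [8, [-3, 0, 0.5], 0], [8, [0, 0, 0], 0]]'

```text
t: 7.2
tool_pos: [0.4352, -0.3402, 0.2762]
orientation: [0.314, 3.125, -0.001]
force: [-1.1, -5.2, 1.0]
opening: 0.016
```

```bash
python3 - <<'E'
from h import *
st()
s=viewer.read_camera("side");t=viewer.read_camera("top")
cv2.imwrite("pics/p4.png",np.hstack([cv2.resize(t[215:315,375:495],(420,350),interpolation=2),cv2.resize(s[125:210,265:365],(380,350),interpolation=2)]))
E
```

```text
t 7.2 tcp [ 0.4352 -0.3402  0.2762] grasp [ 0.4353 -0.3403  0.1092] x [-0.98   0.199 -0.001] y [ 0.199  0.98  -0.001] F [-1.1 -5.2  1. ] op 16.0 q [-0.76  0.1   1.76 -0.    1.28 -2.13]
```

View pics/p4.png

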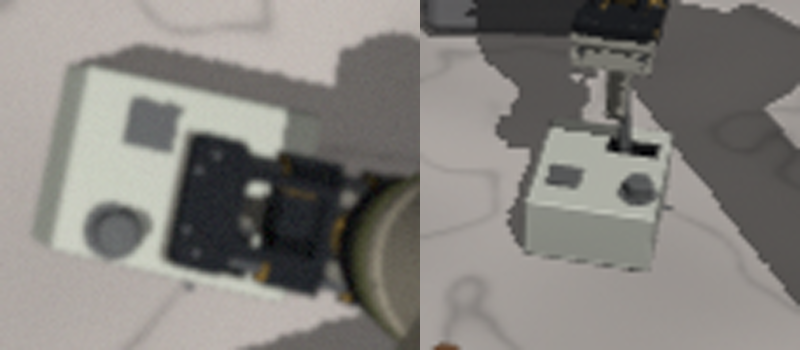

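apply_moves --deltas '[[45, [0, 0, 0], 0], [45, [0, 0, 0], 0], [45, [0, 0, 0], 0], [45, [0, 0, -35], 0], [45, [0, 0, -45], 0]]'

```text
t: 7.92
tool_pos: [0.4342, -0.3392, 0.3554]
orientation: [-0.314, -3.123, -0.004]
force: [-0.1, -0.7, 0.2]
opening: 0.045
```

apply_moves --deltas '[[60, [0, 0, -10], 0], [60, [-9, 46, 0], 0], [80, [-9, 46, 0], 0], [80, [-9, 46, 0], 0], [80, [-9, 46, 0], 0]]'

```text
t: 8.55
tool_pos: [0.5067, -0.1651, 0.3651]
orientation: [-0.315, -3.125, -0.001]
force: [0.1, -1.2, 0.6]
opening: 0.0793
```

apply_moves --deltas '[[80, [-9, 46, 0], 0], [80, [-9, 46, 0], 0], [80, [-9, 46, 0], 0], [80, [-9, 46, 0], 0], [80, [0, 0, 0], 0]]'

```text
t: 9.18
tool_pos: [0.5789, 0.0093, 0.3649]
orientation: [-0.309, -3.125, -0.001]
force: [-0.4, 0.5, -0.2]
opening: 0.0798
```

```bash
python3 - <<'E'
from h import *
togo((.584,.011,.080),1.371)
s=viewer.read_camera("side");t=viewer.read_camera("top")
cv2.imwrite("pics/p5.png",np.hstack([cv2.resize(t[215:315,375:495],(420,350),interpolation=2),cv2.resize(s[125:250,235:365],(364,350),interpolation=2)]))
E
```

```text
t 9.18 tcp [0.5789 0.0093 0.3649] grasp [0.5786 0.0095 0.1979] x [-0.981  0.196  0.002] y [0.196 0.981 0.001] F [-0.4  0.5 -0.2] op 79.8 q [-0.07  0.1   1.6   0.    1.45 -1.45]
togo [ -5.2   2.5 117.9]
turn 0.003
```

View pics/p5.png

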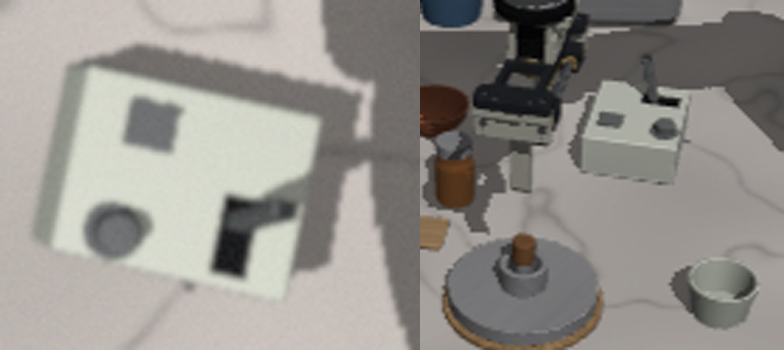

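apply_moves --deltas '[[80, [-5.2, 2.5, 30], 0], [80, [0, 0, 40], 0], [80, [0, 0, 35], 0], [80, [0, 0, 12], 0], [80, [0, 0, 0], 0]]' --grip_force 8

```text
t: 9.9
tool_pos: [0.5838, 0.007, 0.2487]
orientation: [-0.316, -3.124, 0.0]
force: [-0.3, -0.6, -0.2]
opening: 0.0799
```

apply_moves --deltas '[[20, [0, 0, 0], 0], [20, [0, 0, 0], 0], [20, [0, 0, 0], 0], [20, [0, 0, 0], 0], [20, [0, 0, 0], 0]]'

```text
t: 10.52
tool_pos: [0.5842, 0.0079, 0.2492]
orientation: [0.315, 3.126, -0.0]
force: [0.5, -0.7, 0.8]
opening: 0.0346
```

```bash
python3 - <<'E'
from h import *
togo((.584,.011,.080),1.371)
E
```

```text
t 10.53 tcp [0.5842 0.0079 0.2492] grasp [0.5842 0.0079 0.0822] x [-0.98   0.199 -0.   ] y [ 0.199  0.98  -0.   ] F [ 0.5 -0.7  0.8] op 34.6 q [-0.07  0.21  1.69 -0.    1.24 -1.44]
togo [0.8 3.  2.2]
turn -0.001
```

apply_moves --deltas '[[20, [0, 0, 0], 0], [20, [0, 0, 0], 0], [20, [0, 0, 0], 0]]'

```text
t: 10.9
tool_pos: [0.5842, 0.0081, 0.2491]
orientation: [0.315, 3.126, 0.001]
force: [1.0, 3.1, -0.0]
opening: 0.0256
```

apply_moves --deltas '[[18, [0, 0, 0], 0], [18, [0, 0, 0], 0]]' --grip_force 30

```text
t: 11.15
tool_pos: [0.5842, 0.008, 0.2492]
orientation: [0.315, 3.126, 0.0]
force: [1.1, 3.0, -0.3]
opening: 0.0252
```

```bash
python3 - <<'E'
from h import *
togo((.584,.011,.080),1.371)
E
```

```text
t 11.15 tcp [0.5842 0.008  0.2492] grasp [0.5842 0.008  0.0822] x [-0.98   0.199 -0.   ] y [0.199 0.98  0.   ] F [ 1.1  3.  -0.3] op 25.2 q [-0.07  0.21  1.69  0.    1.24 -1.44]
togo [0.8 2.8 2.2]
turn -0.001
```

apply_moves --deltas '[[18, [0, 0, -4], 0], [18, [0, 0, -8], 0], [18, [0, 0, -8], 0], [18, [0, 0, 0], 0], [18, [0, 0, 0], 0]]'

```text
t: 11.78
tool_pos: [0.5842, 0.0078, 0.2691]
orientation: [0.315, 3.126, -0.0]
force: [-0.4, 0.5, -5.7]
opening: 0.0253
```

```bash
python3 - <<'E'
from h import *
s,_=st();print(s["wrist_torque"])
E
```

```text
t 11.78 tcp [0.5842 0.0078 0.2691] grasp [0.5842 0.0078 0.1021] x [-0.98   0.199 -0.   ] y [ 0.199  0.98  -0.   ] F [-0.4  0.5 -5.7] op 25.3 q [-0.07  0.19  1.67 -0.    1.28 -1.44]
[0.00500691 0.00828946 0.03184347]
```

Both lids are lifted (5.7 N). Continue up and over.

apply_moves --deltas '[[18, [0, 0, -15], 0], [18, [0, 0, -25], 0], [18, [0, 0, -30], 0], [18, [0, 0, -30], 0], [18, [0, 0, -20], 0]]'

```text
t: 12.4
tool_pos: [0.5844, 0.0079, 0.3918]
orientation: [0.315, 3.123, 0.0]
force: [1.1, -0.4, -5.8]
opening: 0.0254
```

apply_moves --deltas '[[18, [6, 11, 0], 0], [18, [10, 19, 0], 0], [18, [13, 25, 0], 0], [18, [14, 27, 0], 0], [18, [14, 27, 0], 0]]'

```text
t: 13.02
tool_pos: [0.5486, 0.1283, 0.387]
orientation: [-0.313, -3.122, 0.0]
force: [0.1, 0.6, -6.4]
opening: 0.0255
```

apply_moves --deltas '[[18, [14, 27, 0], 0], [18, [14, 27, 0], 0], [18, [14, 27, 0], 0], [18, [14, 27, 0], 0], [18, [14, 27, 0], 0]]'

```text
t: 13.65
tool_pos: [0.5066, 0.2743, 0.387]
orientation: [-0.313, -3.123, 0.002]
force: [-0.1, 0.2, -6.4]
opening: 0.0257
```

apply_moves --deltas '[[18, [12, 22, 0], 0], [18, [9, 15, 0], 0], [18, [5, 9, 0], 0], [18, [0, 0, 0], 0], [18, [0, 0, 0], 0]]'

```text
t: 14.28
tool_pos: [0.4924, 0.322, 0.389]
orientation: [0.316, 3.126, -0.001]
force: [0.4, 0.9, -6.3]
opening: 0.025
```

```bash
python3 - <<'E'
from h import *
togo((.4915,.3225,.192),1.371)
s=viewer.read_camera("side");t=viewer.read_camera("top")
cv2.imwrite("pics/t6.png",t);cv2.imwrite("pics/s6.png",s)
cv2.imwrite("pics/p6.png",np.hstack([cv2.resize(t[160:300,60:220],(400,350),interpolation=2),cv2.resize(s[210:360,230:390],(373,350),interpolation=2)]))
E
```

```text
t 14.28 tcp [0.4924 0.322  0.389 ] grasp [0.4923 0.3219 0.222 ] x [-0.98  0.2  -0.  ] y [ 0.2    0.98  -0.001] F [ 0.4  0.9 -6.3] op 25.0 q [ 0.49  0.11  1.54 -0.    1.49 -0.88]
togo [ 1.   0.4 30. ]
turn -0.002
```

View pics/p6.png

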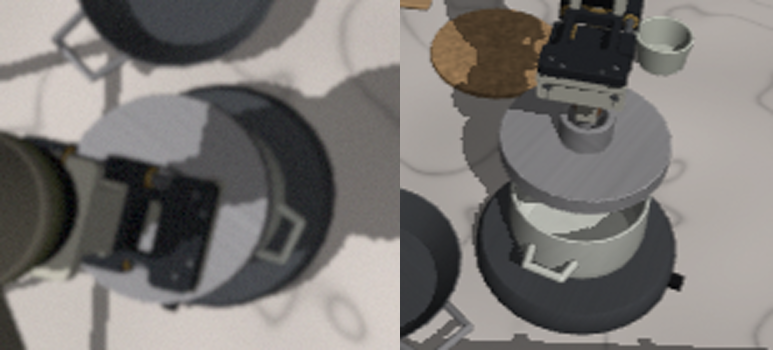

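```bash
python3 - <<'E'
from h import *
def circ(n,P,z,r0=None):
    W=np.array([ray(n,p,z)[:2] for p in P]);A=np.c_[2*W,np.ones(len(W))];b=(W**2).sum(1);x=np.linalg.lstsq(A,b,rcond=None)[0]
    r=np.hypot(*(W-x[:2]).T); return x[:2].round(4),r.mean().round(4),r.std().round(4)
zl=.222-.0742
# lid skirt top edge / plate edge z = zl+.002+.018 ; r .082
t=cv2.imread("pics/t6.png");s=cv2.imread("pics/s6.png")
c,zz=np.array([.4923,.3219]),zl+.020
def edges(n,im,c,z,r,angs,band=14):
    g=cv2.GaussianBlur(cv2.cvtColor(im,cv2.COLOR_BGR2GRAY),(3,3),0).astype(np.float32);P=[]
    for a in angs:
        a=np.deg2rad(a);rs=np.arange(r-.012,r+.012,.0005);px=np.array([proj(n,(c[0]+q*np.cos(a),c[1]+q*np.sin(a),z)) for q in rs]).astype(np.float32)
        v=cv2.remap(g,px[:,0].reshape(1,-1),px[:,1].reshape(1,-1),cv2.INTER_LINEAR)[0];d=abs(np.gradient(v));k=d.argmax();P.append((np.rad2deg(a).round(),rs[k].round(4),d[k].round(1)))
    return P
def fit(n,im,c,z,r,angs):
    P=edges(n,im,c,z,r,angs);W=np.array([[c[0]+q*np.cos(np.deg2rad(a)),c[1]+q*np.sin(np.deg2rad(a))] for a,q,_ in P])
    f=lambda x:np.hypot(*(W-x[:2]).T)-x[2]
    from scipy.optimize import least_squares
    o=least_squares(f,[*c,r],loss="soft_l1",f_scale=.001);print(n,o.x.round(4),"res",np.abs(o.fun).round(4))
fit("top",t,c,zz,.082,list(range(-90,60,10))+[130,140,150])
fit("side",s,c,zz,.082,list(range(0,360,12)))
t0=cv2.imread("pics/top0.png");s0=cv2.imread("pics/side0.png");p=np.array([.492,.3225])
fit("top",t0,p,.1,.069,range(0,360,12));fit("side",s0,p,.1,.069,range(0,360,12))
E
```

```text
top [0.4973 0.319  0.0787] res [0.0025 0.0007 0.0004 0.0007 0.0006 0.0014 0.003  0.0091 0.0034 0.0006
 0.0005 0.0008 0.0001 0.001  0.0005 0.0168 0.001  0.0029]
side [0.4918 0.3284 0.0832] res [0.0009 0.0033 0.0036 0.0049 0.0066 0.005  0.0043 0.0039 0.0037 0.0034
 0.0014 0.0003 0.0023 0.0021 0.0053 0.0039 0.0021 0.0002 0.0014 0.0025
 0.0118 0.0016 0.0017 0.0019 0.0052 0.0038 0.0044 0.0077 0.0019 0.0009]
top [0.4939 0.3234 0.0675] res [0.0011 0.0014 0.0024 0.0099 0.002  0.0023 0.0115 0.0011 0.0022 0.0018
 0.0007 0.0004 0.0105 0.0144 0.0008 0.0026 0.0014 0.0031 0.0031 0.002
 0.0002 0.     0.0008 0.0003 0.0002 0.0006 0.0011 0.001  0.0004 0.0003]
side [0.4948 0.3259 0.0669] res [0.0006 0.0008 0.0008 0.0004 0.0003 0.0013 0.0074 0.0135 0.0004 0.0011
 0.0003 0.0001 0.     0.0049 0.0002 0.0005 0.0001 0.0011 0.0004 0.
 0.0001 0.0018 0.0007 0.0027 0.0024 0.0058 0.0004 0.0005 0.0001 0.0003]
```

apply_moves --deltas '[[18, [-1.1, 1.9, 5], 0], [18, [0, 0, 15], 0], [18, [0, 0, 15], 0], [18, [0, 0, 8], 0], [18, [0, 0, 0], 0]]'

```text
t: 15.0
tool_pos: [0.4932, 0.324, 0.3446]
orientation: [-0.315, -3.124, 0.002]
force: [0.6, 0.5, -5.9]
opening: 0.0252
```

apply_moves --deltas '[[18, [0, 0, 3], 0], [18, [0, 0, 3], 0], [18, [0, 0, 3], 0], [18, [0, 0, 0], 0], [18, [0, 0, 0], 0]]'

```text
t: 15.62
tool_pos: [0.4936, 0.3242, 0.3373]
orientation: [0.315, 3.126, 0.0]
force: [0.7, 0.7, -5.8]
opening: 0.0255
```

```bash
python3 - <<'E'
from h import *
st()
E
```

```text
t 15.62 tcp [0.4936 0.3242 0.3373] grasp [0.4936 0.3242 0.1703] x [-0.98   0.199 -0.   ] y [0.199 0.98  0.   ] F [ 0.7  0.7 -5.8] op 25.5 q [ 0.49  0.15  1.6  -0.    1.4  -0.88]
```

apply_moves --deltas '[[18, [0, 0, 2], 0], [18, [0, 0, 2], 0], [18, [0, 0, 2], 0], [18, [0, 0, 0], 0], [18, [0, 0, 0], 0]]'

```text
t: 16.25
tool_pos: [0.4936, 0.3242, 0.3311]
orientation: [-0.315, -3.126, 0.0]
force: [-0.3, 0.1, -6.5]
opening: 0.0252
```

apply_moves --deltas '[[18, [0, 0, 1], 0], [18, [0, 0, 1], 0], [18, [0, 0, 0], 0], [18, [0, 0, 0], 0]]'

```text
t: 16.75
tool_pos: [0.4936, 0.3242, 0.3292]
orientation: [0.315, 3.126, 0.0]
force: [-0.1, 0.1, -5.4]
opening: 0.0254
```

```bash
python3 - <<'E'
from h import *
st()
E
```

```text
t 16.75 tcp [0.4936 0.3242 0.3292] grasp [0.4936 0.3242 0.1622] x [-0.98   0.199 -0.   ] y [0.199 0.98  0.   ] F [-0.1  0.1 -5.4] op 25.4 q [ 0.49  0.15  1.6  -0.    1.39 -0.88]
```

apply_moves --deltas '[[18, [0, 0, 0.7], 0], [18, [0, 0, 0.7], 0], [18, [0, 0, 0], 0], [18, [0, 0, 0], 0]]'

```text
t: 17.25
tool_pos: [0.4936, 0.3242, 0.3291]
orientation: [0.315, 3.125, 0.0]
force: [-5.2, -3.5, 5.4]
opening: 0.0254
```

```bash
python3 - <<'E'
from h import *
st()
E
```

```text
t 17.25 tcp [0.4936 0.3242 0.3291] grasp [0.4937 0.3242 0.1621] x [-0.98   0.199 -0.001] y [0.199 0.98  0.   ] F [-5.2 -3.5  5.4] op 25.4 q [ 0.49  0.15  1.6  -0.    1.38 -0.88]
```

apply_moves --deltas '[[18, [0, 0, -0.8], 0], [30, [0, 0, 0], 0], [80, [0, 0, 0], 0], [80, [0, 0, 0], 0], [80, [0, 0, 0], 0]]'

```text
t: 17.88
tool_pos: [0.4936, 0.3242, 0.3286]
orientation: [0.315, 3.126, 0.0]
force: [0.1, -0.3, -0.0]
opening: 0.0554
```

apply_moves --deltas '[[80, [0, 0, 0], 0], [80, [0, 0, -30], 0], [80, [0, 0, -40], 0], [80, [0, 0, -40], 0], [80, [0, 0, 0], 0]]'

```text
t: 18.5
tool_pos: [0.4943, 0.3246, 0.4433]
orientation: [0.314, 3.119, 0.007]
force: [-0.9, 0.9, -0.5]
opening: 0.0799
```

```bash
python3 - <<'E'
from h import *
st()
s=viewer.read_camera("side");t=viewer.read_camera("top")
cv2.imwrite("pics/s7.png",s)
cv2.imwrite("pics/p7.png",np.hstack([cv2.resize(t[160:300,60:220],(400,350),interpolation=2),cv2.resize(s[240:340,255:365],(385,350),interpolation=2)]))
E
```

```text
t 18.5 tcp [0.4943 0.3246 0.4433] grasp [0.4954 0.3252 0.2763] x [-0.98   0.199 -0.006] y [0.199 0.98  0.005] F [-0.9  0.9 -0.5] op 79.9 q [ 0.49  0.09  1.46  0.    1.58 -0.88]
```

View pics/p7.png

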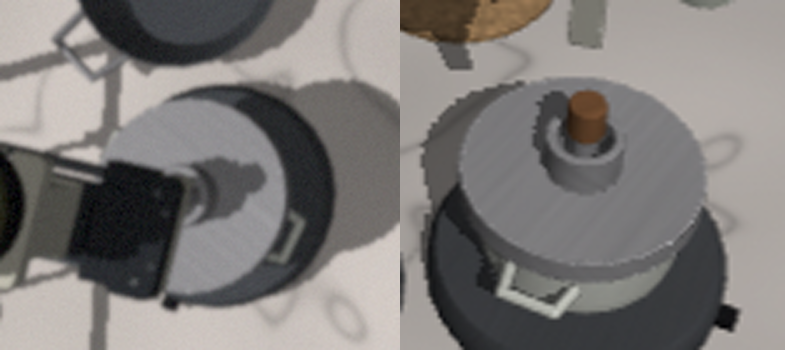

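apply_moves --deltas '[[80, [0, 0, 30], 0], [80, [0, 0, 45], 0], [80, [0, 0, 40], 0], [80, [0, 0, 18], 0], [80, [0, 0, 0], 0]]' --grip_force 5

```text
t: 19.23
tool_pos: [0.4929, 0.3238, 0.3034]
orientation: [-0.315, -3.122, 0.004]
force: [-0.4, -0.1, -0.0]
opening: 0.0802
```

apply_moves --deltas '[[80, [0, 0, 3], 0], [80, [0, 0, 3], 0], [80, [0, 0, 0], 0], [80, [0, 0, 0], 0]]'

```text
t: 19.73
tool_pos: [0.4937, 0.3243, 0.3001]
orientation: [0.315, 3.125, 0.001]
force: [0.3, -0.3, 1.2]
opening: 0.0801
```

```bash
python3 - <<'E'
from h import *
st()
E
```

```text
t 19.73 tcp [0.4937 0.3243 0.3001] grasp [0.4938 0.3243 0.1331] x [-0.98   0.199 -0.001] y [0.199 0.98  0.001] F [ 0.3 -0.3  1.2] op 80.1 q [ 0.49  0.18  1.63  0.    1.33 -0.88]
```

Tips at 0.114, between plate (0.108) and collar top (0.136). Close gently.

apply_moves --deltas '[[48, [0, 0, 0.8], 0], [48, [0, 0, 0], 0], [48, [0, 0, 0], 0], [48, [0, 0, 0], 0], [48, [0, 0, 0], 0]]'

```text
t: 20.35
tool_pos: [0.4936, 0.3241, 0.2987]
orientation: [-0.315, -3.126, 0.0]
force: [-0.1, -0.5, -0.7]
opening: 0.0514
```

apply_moves --deltas '[[45, [0, 0, 0], 0], [45, [0, 0, 0], 0], [45, [0, 0, 0], 0]]'

```text
t: 20.72
tool_pos: [0.4936, 0.3242, 0.2987]
orientation: [-0.315, -3.126, 0.0]
force: [-0.4, -1.2, 0.3]
opening: 0.0519
```

```bash
python3 - <<'E'
from h import *
st()
E
```

```text
t 20.73 tcp [0.4936 0.3242 0.2987] grasp [0.4936 0.3241 0.1317] x [-0.98   0.199  0.   ] y [ 0.199  0.98  -0.   ] F [-0.4 -1.2  0.3] op 51.9 q [ 0.49  0.18  1.63 -0.    1.33 -0.88]
```

apply_moves --deltas '[[45, [0, 0, 0], 0], [45, [0, 0, 0], 0], [45, [0, 0, -3], 0], [45, [0, 0, -5], 0], [45, [0, 0, 0], 0]]' --grip_force 25

```text
t: 21.35
tool_pos: [0.4938, 0.3243, 0.3074]
orientation: [0.315, 3.125, 0.001]
force: [0.2, -0.9, -3.1]
opening: 0.051
```

```bash
python3 - <<'E'
from h import *
s,_=st();print(s["wrist_torque"])
E
```

```text
t 21.35 tcp [0.4938 0.3243 0.3074] grasp [0.4939 0.3244 0.1404] x [-0.98   0.199 -0.001] y [0.199 0.98  0.001] F [ 0.2 -0.9 -3.1] op 51.0 q [ 0.49  0.17  1.62  0.    1.35 -0.88]
[ 0.03939016 -0.00550681 -0.00410268]
```

Only the outer lid's weight. Lift straight up, slowly, to about 140 mm.

apply_moves --deltas '[[45, [0, 0, -6], 0], [45, [0, 0, -10], 0], [45, [0, 0, -12], 0], [45, [0, 0, -12], 0], [45, [0, 0, -12], 0]]'

```text
t: 21.98
tool_pos: [0.4937, 0.3242, 0.36]
orientation: [0.315, 3.125, 0.001]
force: [0.1, 0.2, -2.0]
opening: 0.0509
```

apply_moves --deltas '[[45, [0, 0, -14], 0], [45, [0, 0, -16], 0], [45, [0, 0, -16], 0], [45, [0, 0, -14], 0], [45, [0, 0, -10], 0]]'

```text
t: 22.6
tool_pos: [0.4937, 0.3242, 0.43]
orientation: [0.315, 3.125, 0.001]
force: [0.2, -0.4, -2.3]
opening: 0.0509
```

apply_moves --deltas '[[45, [0, 0, -8], 0], [45, [0, 0, -4], 0], [45, [0, 0, 0], 0], [45, [0, 0, 0], 0], [45, [0, 0, 0], 0]]'

```text
t: 23.22
tool_pos: [0.4935, 0.3241, 0.4402]
orientation: [-0.315, -3.125, 0.001]
force: [-0.3, -0.6, -2.2]
opening: 0.0511
```

```bash
python3 - <<'E'
from h import *
s,_=st();print(s["wrist_torque"])
s=viewer.read_camera("side");t=viewer.read_camera("top");cv2.imwrite("pics/s8.png",s)
cv2.imwrite("pics/p8.png",np.hstack([cv2.resize(t,(400,300)),cv2.resize(s[200:350,240:440],(400,300),interpolation=2)]))
E
```

```text
t 23.23 tcp [0.4935 0.3241 0.4402] grasp [0.4934 0.3241 0.2732] x [-0.98   0.2    0.001] y [ 0.2    0.98  -0.001] F [-0.3 -0.6 -2.2] op 51.1 q [ 0.49  0.09  1.46  0.    1.59 -0.88]
[-0.00692999 -0.00641972  0.02522335]
```

View pics/p8.png

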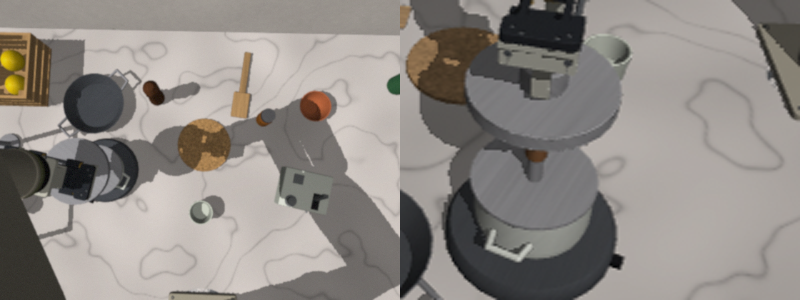

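```bash
python3 -c "
from plant import order
print(order.close_job())"
```

```text
the job is handed in; nothing more can be done
None
```

The job is handed in at about 23 s of the 64 s, with the arm still holding the outer lid in the air. No verdict was reported.

- **Switch:** I pressed the test button about 9 mm, and the picture showed the lever dropped. I pinched the bar, carried it round its arc and let go past upright. The picture afterwards showed the lever standing on, as at the start.
- **Lids onto the pot:** I carried the nested pair by the knob; the wrist read about 5.7 N, which fits both lids. Contact came at the height expected for the flange resting on the rim. A picture after I let go showed both lids level on the pot.
- **Outer lid:** I gripped the collar at 52 mm and lifted straight up; the wrist read about 2.2 N, the outer lid alone. Its lower edge is about 65 mm above the inner knob by calculation. The last picture shows it level, with the inner lid seated on the pot.
- **Disagreement:** The two cameras differed by up to about 9 mm in y. I settled on values mostly nearer the top view, and the contact readings agreed with them. My circle fits of the held lid were poor, so I did not rely on them.
- **Other things:** The other kitchen things look unmoved in the last top view, judged by eye only. The lever was last seen clearly before the lid work; the arm did not go near it afterwards.

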